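# Hold the reference tile over the reflectance meter's window

## Task

Make the reflectance meter ready for a non-contact reference reading: first swing its hold-down arm all the way up by the ball on its end, so that the glass window is clear. Then take the oblong reference tile by its fin, carry it over the vial rack and hold it level, centred and lengthwise in line with the oblong window, about 1 cm above the glass and never touching the meter. Finish while still holding it there, steady and gripped, and leave everything else where it stands.

Things in the scene. Friction and masses are not known exactly. Their poses are not given: they have to be found in the camera images.
- meter: white bench reflectance meter, 260 x 180 mm (x, y) and 70 mm high, fixed. Origin: centre of its underside. Its x runs from the window end towards the grey hinge head (36 x 64 mm, top at 112 mm above the bench) at the +x end; z up. It can stand either left or right of the rack
- window (a point): centre of the top face of the meter's oblong glass window (70 mm along the meter's x, 44 mm along its y), flush with the meter's top, 70 mm above the bench; axes as the meter's
- pivot (a point): hinge of the hold-down arm, 100 mm above the bench, 130 mm to the meter's +x side of the window centre; the hinge line runs along the meter's y
- ball (a point): centre of the grey ball (18 mm diameter) on the free end of the hold-down arm, 160 mm from the pivot; with the arm down it is 30 mm above the meter's top. The arm is a bar 10 mm wide and 8 mm thick. Between ball and hinge, 130 mm from the pivot, a rubber foot 28 mm across reaches 28 mm below the bar. Pinch the ball across the meter's y and lead it along the arc
- hold_down (a joint): angle of the hold-down arm (rad): 0 is down, level, pointing from the pivot to the meter's -x over the window; it rises as the value grows, 1.57 is upright, stop at 1.75. Stiff hinge (about 0.09 N m): it stays where it is left
- oblong_tile: the oblong reference tile: white ceramic plate 70 (its x) x 44 (its y) x 8 mm, carrying an upright aluminium fin 34 mm long (x), 10 mm thick (y), centred, top 44 mm above the underside; about 0.1 kg. Origin: centre of the underside. Lies on the mat in one row with the round and the square tile, in any order, centres about 98 mm apart
- mat: flat grey mat, 320 x 105 x 4 mm (x, y, z), fixed, on which the three tiles stand; on the other side of the rack from the meter. Origin: centre of underside
- round_tile: the round reference tile, disc 48 mm across and 8 mm thick, with the same fin; leave alone. Origin: centre of underside
- square_tile: the square reference tile, 44 x 44 x 8 mm, with the same fin; leave alone. Origin: centre of underside
- rack: aluminium rack of eight capped glass vials in one row between the meter and the mat; 270 mm long (its x), 50 mm wide (its y), 86 mm high. Stands loose, vials do not come out. Origin: centre of underside
- mouse: white computer mouse, 105 x 58 x 33 mm, bystander. Origin: centre of underside
- bottle: amber bottle, 60 mm across, 130 mm high, bystander. Origin: centre of underside
- jar: small closed jar, 52 mm across, 60 mm high, bystander. Origin: centre of underside
- beaker: small glass beaker, 60 mm across, 70 mm high, bystander. Origin: centre of underside
- spatula: steel spatula lying flat, 180 mm long along its x, bystander
Mind the look-alikes: they are no part of the job. What is shaped like the oblong_tile but pink is not meant.

How it is judged:
On the way, in this order (a step that is already met when the one before it is completed fails the run):
1. the hold-down arm is swung up, at least to 1.35 rad (value of joint hold_down above 1.35 rad), for 0.2 s.
2. the oblong tile, gripped, passes over the vial rack, its underside above the vials (y of oblong_tile in the frame of rack between -0.035 and 0.035 m and x of oblong_tile in the frame of rack between -0.16 and 0.16 m and height (world z) of oblong_tile above 0.086 m and contact force between the fingers and oblong_tile above 1 N).
At the end, for the whole second after the job is handed in: The oblong tile is gripped, still, not touching the meter: underside 3-18 mm above the glass, within 9 mm of the window centre along each axis, level to 0.12 rad, in line to 0.15 rad (either way round). Hold-down arm above 1.35 rad; nothing else displaced 25 mm (x of oblong_tile in the frame of window between -0.009 and 0.009 m and y of oblong_tile in the frame of window between -0.009 and 0.009 m and z of oblong_tile in the frame of window between 0.003 and 0.018 m and angle between oblong_tile's own z axis and vertical below 0.12 rad and angle between the x axis of oblong_tile and the x axis of meter, either way round below 0.15 rad and value of joint hold_down above 1.35 rad and contact force between oblong_tile and meter below 0.2 N and contact force between the fingers and oblong_tile above 2 N and linear speed of oblong_tile below 0.02 m/s and angular speed of oblong_tile below 0.15 rad/s and distance of each of round_tile, square_tile, rack, mouse, bottle, jar, beaker, spatula from where it was at the start of the episode below 0.025 m); the arm keeps its last pose, push and grip.
It fails at once if the oblong tile touches the meter or its arm (over 0.5 N) (contact force between oblong_tile and meter above 0.5 N).
It fails at once if another tile, the rack or a bystander is displaced by more than 25 mm (distance of any of round_tile, square_tile, rack, mouse, bottle, jar, beaker, spatula from where it was at the start of the episode above 0.025 m).
It also fails if it takes over 56 s, if anything falls off the work surface, if the arm or the gripper's body presses on something with over 40 N, if the wrist force passes 120 N, or if a joint passes its speed limit or range.

## Robot

A 6-joint arm with a two-finger parallel gripper is mounted at the origin on the work surface. World frame = base frame: x ahead of the robot, y to its left, z up, the work surface at z = 0. Lengths are in m, angles in rad, forces in N, time in s.
With the tool pointing down it reaches from about 0.35 to 0.975 m from the base axis. Payload 4.9 kg.
Tool frame: the origin (TCP) lies midway between the tips of the shut fingers; the grasp point (between the pads) lies 19 mm behind it; z points along the fingers, y is the line along which they close (so a half turn about z gives the same grasp; the last joint's range is limited). The gripper opens to 85 mm and grips with 20 to 120 N. Pads are 22 mm wide; open, the fingers measure 114 mm over their backs; the gripper's body (76 mm by 85 mm) begins 54 mm behind the grasp point. The pads swing forward as they close: fully open they stand 13 mm farther back than shut.
Start: joints at [1.108, 0.053, 1.613, -0, 1.476, -0.119], TCP at [0.211, 0.588, 0.231] pointing down, gripper open.
Joint ranges: [-3.01, 3.01], [-1.01, 2.22], [0.06, 2.58], [-1.02, 4.17], [0.09, 2.62], [-3.14, 3.14]. Speed limits (rad/s): [2.57, 2.57, 3.14, 3.14, 3.14, 3.14].

## Interface

Orientations are given as a rotation vector (axis times angle).
In Python, from station import ctrl, optics, job gives the robot as it stands.
- The arm moves only by the shell command python3 -m jog 'ROWS' [OPENING] [FORCE]. ROWS is JSON, a list of rows, each a list of 2 entries, a list of its own where there are three numbers: the shift along the tool's x, y, z in m, then the turn, a rotation vector about the tool's x, y, z in rad. A call has 1 to 5 rows; each row is the pose to reach, as a shift and turn from the pose commanded when the call began, along the tool's axes at that moment; what a row does not reach only later rows make up. A row lasts 1/10 s, in which the tool goes at most 50 mm and 8.59 degrees, less where a joint would pass 70% of its speed; a pose out of reach is approached as far as the arm can. A call with a gripper value outside its range is refused whole. OPENING is the opening, from 0 (shut) to 1 (fully open), set as the call begins (- or left out, the last holds). The fingers move at their own pace and stop on an object; FORCE is the grip in N (left out, the last holds). Time passes only in rows, so rows that repeat a pose let the fingers close. It gives the time, the measured TCP pose, the force, the opening and the grip force at its end, in the units of the state.
- ctrl.get_obs(): the state, without advancing time (a new reading comes with each control period).
- optics.get_image(name): name is "scene" or "top"; returns a dict with "image" (384x512x3 uint8, blue, green, red), "fx", "fy", "cx", "cy" (pixels), "rvec" (rotation vector, rad) and "tvec" (3), from world to camera coordinates, as OpenCV has them. Camera axes: x right, y down, z forward; pixel columns grow to the right and rows downward; lengths in m; the calibration is good to about 2 mm. A picture is of the moment at which its call begins. There is no depth.
- job.finish_job(): hands the job in; it is judged then, once.
The state is a dict: "t": time; "q": joint angles; "dq": joint speeds; "effort": joint torques, N m; "tool_pos": TCP position; "tool_rot": TCP orientation; "contact_force": force on the tool from outside, world axes, zero at the start; "wrist_torque": the same for the moment, N m; "opening": finger opening in m; "grip_force": force on a finger pad.
Only numpy, scipy, OpenCV 4.12 (cv2) and the standard library are available. Lean on these libraries where they do the work, as an engineer would, in place of code of your own. Each camera call takes 0.05 s, during which the arm holds its last target. There are 200 camera calls.

## Working session

There is one attempt and no reset: what is moved stays moved. The work goes in short steps, Python scripts to look and compute and a shell command to move; the robot and the scene stay as the last step left them, time stands still between calls to the robot, and variables do not carry over. Pictures are saved under pics/ and viewed, at most 10 in all, crops included, and the job is handed in when it is done.

```bash
mkdir -p pics; ls; python3 - <<'E'
from station import ctrl, optics
import cv2, numpy as np, pickle
d={n:optics.get_image(n) for n in("top","scene")}
pickle.dump(d,open("im0.pkl","wb"))
for n in d:
    cv2.imwrite(f"pics/{n}0.png",d[n]["image"])
    R=cv2.Rodrigues(np.array(d[n]["rvec"]))[0]
    print(n,d[n]["fx"],d[n]["cx"],d[n]["cy"],-R.T@d[n]["tvec"]); print(R.round(2))
o=ctrl.get_obs();print(o)
E
```

```text
pics
top 475.52386187271884 252.0228114762719 193.41032088731444 [0.22668766 0.00617514 1.64917373]
[[-0.06 -1.   -0.  ]
 [-0.97  0.06 -0.21]
 [ 0.21 -0.01 -0.98]]
scene 465.6248381104457 254.2455829173273 193.38423560949252 [1.1169354  0.97274118 0.89629795]
[[-0.88  0.48  0.02]
 [ 0.27  0.52 -0.81]
 [-0.4  -0.7  -0.59]]
{'t': 0.1, 'q': array([ 1.10799385e+00,  5.32790598e-02,  1.61411763e+00, -5.75023502e-06,
        1.47600369e+00, -1.19013988e-01]), 'dq': array([ 1.85353788e-03, -4.35073243e-04, -3.53466394e-03, -3.50066447e-04,
       -5.05823148e-05,  1.14878845e-03]), 'effort': array([ 6.40346516e-04, -3.94900131e+01, -3.71364999e+01, -1.16037136e-04,
        3.85233885e-03, -3.80538609e-05]), 'tool_pos': array([0.21042328, 0.58793087, 0.2302166 ]), 'tool_rot': array([-5.37277425e-01, -3.09478705e+00,  2.72238350e-03]), 'contact_force': array([0.54111185, 0.00608145, 0.70269493]), 'wrist_torque': array([-0.05945408,  0.01384543, -0.00349971]), 'grip_force': 0.0, 'opening': 0.08544774258982256}
```

View pics/top0.png

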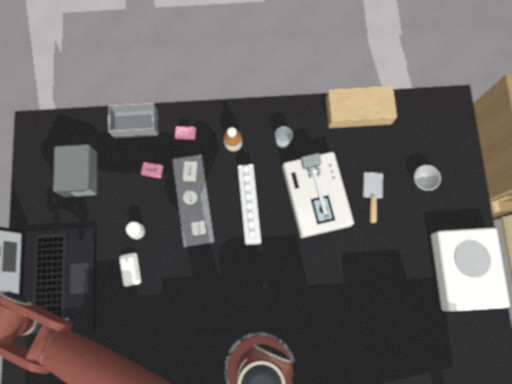

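View pics/scene0.png

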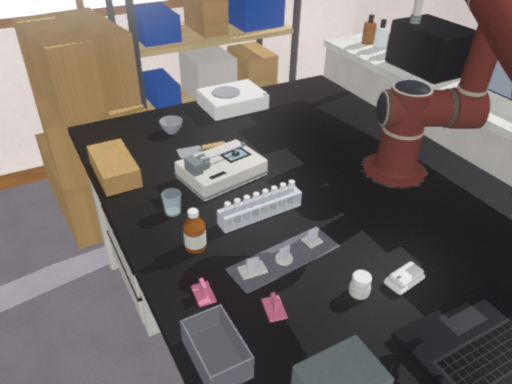

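The top view shows the meter at (319,195), its hinge head at (311,160) and the window at (322,209). The rack is at (250,204) and the mat at (193,200).

Oblong candidates: white tiles at (190,171), (190,198) (round) and (198,229), plus pink look-alikes at (185,132) and (152,170). The far white tile at (190,171) looks longest, so I'm checking it in a close crop with the meter.

```bash
python3 - <<'E'
import cv2, numpy as np, pickle
d=pickle.load(open("im0.pkl","rb"))
t=d["top"]["image"];s=d["scene"]["image"]
f=dict(interpolation=cv2.INTER_CUBIC)
a=cv2.resize(t[150:250,165:225],(360,600),**f)
b=cv2.resize(t[145:245,280:355],(430,600),**f)
cv2.imwrite("pics/crop_top.png",np.hstack([a,b]))
a=cv2.resize(s[225:290,220:350],(780,390),**f)
cv2.imwrite("pics/crop_scene.png",a)
E
```

```text
(no output)
```

View pics/crop_top.png

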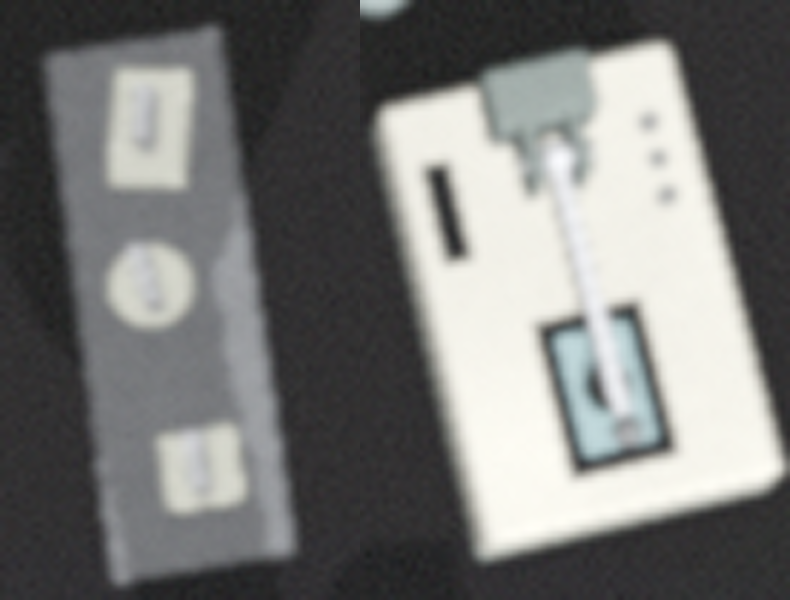

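View pics/crop_scene.png

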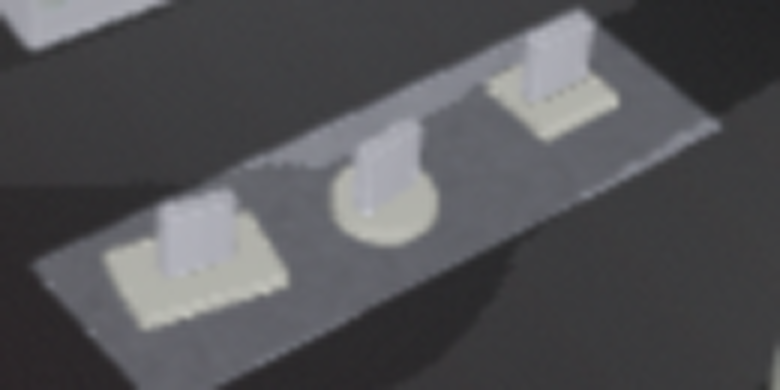

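The crops confirm the oblong tile: it's the far white one, at (190,171) in top and (253,268) in scene. The middle one is round, the near one is square, and the other oblongs are pink. Next I'm measuring.

```bash
cat > h.py <<'E'
import cv2, numpy as np
from scipy.spatial.transform import Rotation as Ro
def ray(c,uv,z):
    R=cv2.Rodrigues(np.array(c["rvec"]))[0]; C=-R.T@np.array(c["tvec"])
    uv=np.atleast_2d(uv).astype(float)
    d=np.c_[(uv[:,0]-c["cx"])/c["fx"],(uv[:,1]-c["cy"])/c["fy"],np.ones(len(uv))]@R
    return (C+d*((z-C[2])/d[:,2])[:,None])
def proj(c,p):
    K=np.array([[c["fx"],0,c["cx"]],[0,c["fy"],c["cy"]],[0,0,1]])
    return cv2.projectPoints(np.atleast_2d(np.array(p,float)),np.array(c["rvec"],float),np.array(c["tvec"],float),K,None)[0][:,0]
def blob(mask,seed,s,off):
    "largest contour (in full-image pixels) of upscaled mask, near seed"
    cs=cv2.findContours(mask,cv2.RETR_EXTERNAL,cv2.CHAIN_APPROX_NONE)[0]
    cs=[c for c in cs if cv2.pointPolygonTest(c,tuple(float(v) for v in (np.array(seed)+.5-off)*s),True)>-8]
    c=max(cs,key=cv2.contourArea)[:,0].astype(float)
    return (c+.5)/s-.5+off
def rect(P):
    "centre, sizes and yaw of long side of xy points"
    c,(w,h),a=cv2.minAreaRect((P[:,:2]*1000).astype(np.float32))
    if w<h: w,h,a=h,w,a+90
    return np.array(c)/1000,(w,h),(a+90)%180-90
def crop(im,x0,x1,y0,y1,s=8):
    return cv2.resize(im[y0:y1,x0:x1],None,fx=s,fy=s,interpolation=cv2.INTER_CUBIC),s,np.array([x0,y0])
E
python3 - <<'E'
from h import *
import pickle
d=pickle.load(open("im0.pkl","rb")); t=d["top"]; s=d["scene"]
# tile plate from top view: yellowish-white brighter than mat
im,k,off=crop(t["image"],175,205,155,187)
g=cv2.cvtColor(im,cv2.COLOR_BGR2GRAY); print("g",g.min(),g.max(),np.percentile(g,[20,50,80]))
m=(g>150).astype(np.uint8)*255
print("tile",rect(ray(t,blob(m,(190,171),k,off),.012)))
# mat
im,k,off=crop(t["image"],165,225,145,255)
g=cv2.cvtColor(im,cv2.COLOR_BGR2GRAY);m=(g>75).astype(np.uint8)*255
print("mat",rect(ray(t,blob(m,(190,185),k,off),.004)))
# meter top
im,k,off=crop(t["image"],275,360,140,245)
g=cv2.cvtColor(im,cv2.COLOR_BGR2GRAY);m=(g>150).astype(np.uint8)*255
print("meter",rect(ray(t,blob(m,(300,215),k,off),.07)))
# window incl. frame: invert inside the meter
im,k,off=crop(t["image"],307,340,192,228)
m=(cv2.cvtColor(im,cv2.COLOR_BGR2GRAY)<195).astype(np.uint8)*255
print("window",rect(ray(t,blob(m,(316,210),k,off),.07)))
# rack, z=.086
im,k,off=crop(t["image"],232,268,158,250)
m=(cv2.cvtColor(im,cv2.COLOR_BGR2GRAY)>110).astype(np.uint8)*255
print("rack",rect(ray(t,blob(m,(250,204),k,off),.086)))
print("ball~",ray(t,(326.6,216.7),.10))
for n,px,z in(("bottle",(232,133),.13),("beaker",(284,136),.07),("hinge",(311,160),.112)):print(n,ray(t,px,z)[0].round(3))
E
```

```text
g 31 214 [117. 122. 189.]
tile (array([0.68279565, 0.2066731 ]), (77.00227355957031, 50.69392776489258), -6.671333312988281)
mat (array([0.57912958, 0.19985945]), (327.4551696777344, 113.42301177978516), 5.318582534790039)
meter (array([ 0.56102008, -0.23198978]), (270.3445129394531, 187.04127502441406), 9.644600868225098)
window (array([ 0.5052366 , -0.24391782]), (93.38829803466797, 65.88624572753906), 9.573617935180664)
rack (array([0.53656104, 0.00240739]), (278.58026123046875, 58.36343765258789), 2.14951491355896)
ball~ [[ 0.47337325 -0.25061614  0.1       ]]
bottle [0.772 0.045 0.13 ]
beaker [ 0.772 -0.134  0.07 ]
hinge [ 0.667 -0.215  0.112]
```

```bash
cat >> h.py <<'E'
def rel(pos,yaw,o=None,R0=None,p0=None):
    "shift and turn in tool axes from the pose to a tool-down pose whose y axis has world yaw (deg)"
    if o is not None: p0,R0=np.array(o["tool_pos"]),Ro.from_rotvec(o["tool_rot"]).as_matrix()
    y=np.array([np.cos(np.radians(yaw)),np.sin(np.radians(yaw)),0]);z=np.array([0,0,-1.]);T=np.c_[np.cross(y,z),y,z]
    print("shift",(R0.T@(np.array(pos)-p0)).round(4),"turn",Ro.from_matrix(R0.T@T).as_rotvec().round(3))
    return T,np.array(pos)
E
cat > plan.py <<'E'
import sys,json
from h import *
from station import ctrl
o=ctrl.get_obs(); print(o["t"],o["tool_pos"].round(4),o["q"].round(2))
first=True
for p in json.loads(sys.argv[1]):
    if first: T,q=rel(p[:3],p[3],o); first=False
    else: T,q=rel(p[:3],p[3],None,T,q)
E
python3 plan.py '[[0.42,0.40,0.24,31],[0.5,0.17,0.24,-9],[0.5,-0.06,0.22,-46],[0.4715,-0.2495,0.17,-80.4],[0.4715,-0.2495,0.087,-80.4]]'
```

```text
0.1 [0.2104 0.5879 0.2302] [ 1.11  0.05  1.61 -0.    1.48 -0.12]
shift [-0.2607 -0.1063 -0.0096] turn [-0.002  0.     0.686]
shift [-0.2384 -0.0499  0.    ] turn [0.    0.    0.698]
shift [-0.2272  0.036   0.02  ] turn [0.    0.    0.646]
shift [-0.1521  0.1165  0.05  ] turn [0.  0.  0.6]
shift [0.    0.    0.083] turn [0. 0. 0.]
```

```bash
python3 -m jog '[[[-0.05,-0.02,0],[0,0,0.13]],[[-0.1,-0.04,0],[0,0,0.26]],[[-0.14,-0.06,0],[0,0,0.39]],[[-0.18,-0.08,0],[0,0,0.52]],[[-0.22,-0.09,-0.01],[0,0,0.65]]]'
python3 plan.py '[[0.5,0.17,0.24,-6],[0.5,-0.06,0.22,-43],[0.4715,-0.2495,0.17,-80.4]]'
```

```text
t: 0.6
tool_pos: [0.3875, 0.4267, 0.2391]
tool_rot: [-1.505, -2.756, 0.006]
contact_force: [0.9, 0.4, 0.9]
opening: 0.0856
grip_force: 0.0
0.6 [0.3875 0.4267 0.2391] [ 0.7  -0.06  1.72 -0.    1.49  0.13]
shift [-0.2768 -0.0441 -0.0005] turn [-0.004  0.002  0.676]
shift [-0.2287  0.024   0.02  ] turn [0.    0.    0.646]
shift [-0.158   0.1084  0.05  ] turn [0.    0.    0.653]
```

```bash
python3 -m jog '[[[-0.045,-0.01,0],[0,0,0.13]],[[-0.09,-0.02,0],[0,0,0.26]],[[-0.135,-0.03,0],[0,0,0.39]],[[-0.18,-0.03,0],[0,0,0.52]],[[-0.225,-0.035,0],[0,0,0.65]]]'
python3 -m jog '[[[-0.045,0.005,0],[0,0,0.13]],[[-0.09,0.01,0],[0,0,0.26]],[[-0.135,0.015,0.01],[0,0,0.39]],[[-0.18,0.02,0.01],[0,0,0.52]],[[-0.22,0.025,0.02],[0,0,0.65]]]'
python3 plan.py '[[0.4715,-0.2495,0.17,-80.4]]'
```

```text
t: 1.1
tool_pos: [0.4813, 0.2201, 0.241]
tool_rot: [-2.307, -2.133, 0.0]
contact_force: [-0.1, -0.7, -0.1]
opening: 0.0852
grip_force: 0.0
t: 1.6
tool_pos: [0.4899, -0.0015, 0.222]
tool_rot: [2.866, 1.283, 0.003]
contact_force: [1.5, 0.4, 0.9]
opening: 0.0851
grip_force: 0.0
1.6 [ 0.4899 -0.0015  0.222 ] [-0.15 -0.28  1.93 -0.    1.48  0.57]
shift [-0.1973  0.1514  0.0521] turn [ 0.001 -0.002  0.674]
```

```bash
python3 -m jog '[[[-0.04,0.03,0.01],[0,0,0.13]],[[-0.08,0.06,0.02],[0,0,0.26]],[[-0.12,0.09,0.03],[0,0,0.39]],[[-0.16,0.12,0.04],[0,0,0.52]],[[-0.192,0.148,0.05],[0,0,0.65]]]'
python3 -m jog '[[[0,0,0],[0,0,0]],[[0,0,0],[0,0,0]],[[0,0,0],[0,0,0]]]'
python3 plan.py '[[0.4715,-0.2495,0.087,-80.4]]'
python3 - <<'E'
from station import optics
from h import *
import pickle
d={n:optics.get_image(n) for n in("top","scene")};pickle.dump(d,open("im1.pkl","wb"))
s=d["scene"];t=d["top"]
a=crop(s["image"],170,280,110,210,5)[0]; b=crop(t["image"],280,345,140,240,5)[0]
print(proj(s,[.4757,-.249,.1]),proj(t,[.4757,-.249,.1]))
im=np.zeros((500,875,3),np.uint8);im[:,:550]=a;im[:,550:]=b
cv2.imwrite("pics/ball1.png",cv2.resize(im,(790,451)))
E
```

```text
t: 2.1
tool_pos: [0.4728, -0.2433, 0.1707]
tool_rot: [-3.127, -0.301, -0.0]
contact_force: [-0.2, 0.8, 0.4]
opening: 0.0856
grip_force: 0.0
t: 2.4
tool_pos: [0.4737, -0.2405, 0.1712]
tool_rot: [-3.125, -0.312, 0.0]
contact_force: [-0.4, 0.7, 0.1]
opening: 0.0854
grip_force: 0.0
2.4 [ 0.4737 -0.2405  0.1712] [-0.61 -0.13  1.89  0.    1.38  0.76]
shift [-0.0039  0.0084  0.0842] turn [-0.001  0.     0.031]
[[243.12978551 143.99223026]] [[326.04518707 216.03489946]]
```

View pics/ball1.png

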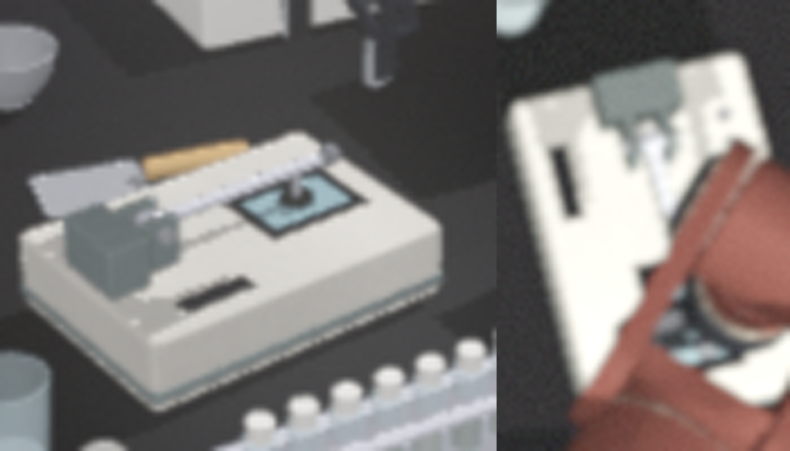

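The ball is at scene pixel (243,144), exactly where my estimate projects, and the arm is down and level. I'm descending onto it.

```bash
python3 -m jog '[[[-0.004,0.0085,0.01],[0,0,0.03]],[[-0.004,0.0085,0.03],[0,0,0.03]],[[-0.004,0.0085,0.05],[0,0,0.03]],[[-0.004,0.0085,0.07],[0,0,0.03]],[[-0.004,0.0085,0.084],[0,0,0.03]]]' 0.6
python3 -m jog '[[[0,0,0],[0,0,0]],[[0,0,0],[0,0,0]]]'
python3 plan.py '[[0.4715,-0.2495,0.087,-80.4]]'
```

```text
t: 3.0
tool_pos: [0.4707, -0.2496, 0.0853]
tool_rot: [-3.129, -0.263, 0.003]
contact_force: [0.1, 0.1, -0.0]
opening: 0.0515
grip_force: 0.0
t: 3.2
tool_pos: [0.4715, -0.2504, 0.0874]
tool_rot: [3.13, 0.263, -0.0]
contact_force: [0.7, 0.6, 0.3]
opening: 0.0511
grip_force: 0.0
3.2 [ 0.4715 -0.2504  0.0874] [-0.63 -0.03  1.95 -0.    1.22  0.78]
shift [ 0.0001 -0.0008  0.0004] turn [0. 0. 0.]
```

```bash
python3 -m jog '[[[0,0,0],[0,0,0]],[[0,0,0],[0,0,0]],[[0,0,0],[0,0,0]],[[0,0,0],[0,0,0]],[[0,0,0],[0,0,0]]]' 0 25
python3 -m jog '[[[0,0,0],[0,0,0]],[[0,0,0],[0,0,0]]]'
python3 - <<'E'
import numpy as np
# arc, meter x displacement & up, relative to start theta=0
for th in np.arange(0,1.71,.1): print(round(th,2),(160*(1-np.cos(th))).round(1),(160*np.sin(th)).round(1))
E
```

```text
t: 3.7
tool_pos: [0.4719, -0.2501, 0.0879]
tool_rot: [-3.13, -0.263, -0.002]
contact_force: [1.7, 4.3, 2.4]
opening: 0.0158
grip_force: 24.4
t: 3.9
tool_pos: [0.472, -0.2502, 0.0878]
tool_rot: [-3.13, -0.263, -0.002]
contact_force: [2.8, 5.1, 2.7]
opening: 0.0156
grip_force: 24.5
0.0 0.0 0.0
0.1 0.8 16.0
0.2 3.2 31.8
0.3 7.1 47.3
0.4 12.6 62.3
0.5 19.6 76.7
0.6 27.9 90.3
0.7 37.6 103.1
0.8 48.5 114.8
0.9 60.5 125.3
1.0 73.6 134.6
1.1 87.4 142.6
1.2 102.0 149.1
1.3 117.2 154.2
1.4 132.8 157.7
1.5 148.7 159.6
1.6 164.7 159.9
1.7 180.6 158.7
```

```bash
python3 -m jog '[[[0.0008,0,-0.016],[0,0,0]],[[0.0032,0,-0.0318],[0,0,0]],[[0.0071,0,-0.0473],[0,0,0]],[[0.0126,0,-0.0623],[0,0,0]],[[0.0196,0,-0.0767],[0,0,0]]]'
python3 -m jog '[[[0.0083,0,-0.0136],[0,0,0]],[[0.018,0,-0.0264],[0,0,0]],[[0.0289,0,-0.0381],[0,0,0]],[[0.0409,0,-0.0486],[0,0,0]],[[0.054,0,-0.0579],[0,0,0]]]'
```

```text
t: 4.4
tool_pos: [0.4905, -0.2469, 0.1646]
tool_rot: [-3.13, -0.263, 0.003]
contact_force: [1.5, 3.0, -2.8]
opening: 0.0157
grip_force: 24.4
t: 4.9
tool_pos: [0.5444, -0.2377, 0.2229]
tool_rot: [-3.13, -0.263, 0.002]
contact_force: [-1.0, 3.6, -1.9]
opening: 0.0161
grip_force: 24.4
```

```bash
python3 -m jog '[[[0.0138,0,-0.008],[0,0,0]],[[0.0284,0,-0.0145],[0,0,0]],[[0.0436,0,-0.0196],[0,0,0]],[[0.0592,0,-0.0231],[0,0,0]],[[0.0751,0,-0.025],[0,0,0]]]'
python3 -m jog '[[[0.008,0,-0.0003],[0,0,0]],[[0.016,0,-0.0003],[0,0,0]],[[0.024,0,0],[0,0,0]],[[0.024,0,0],[0,0,0]],[[0.024,0,0],[0,0,0]]]'
```

```text
t: 5.4
tool_pos: [0.6191, -0.225, 0.2488]
tool_rot: [-3.13, -0.264, -0.0]
contact_force: [-1.8, 2.8, 1.9]
opening: 0.0157
grip_force: 24.8
t: 5.9
tool_pos: [0.6428, -0.221, 0.2489]
tool_rot: [3.13, 0.264, 0.004]
contact_force: [-0.6, 5.3, 4.8]
opening: 0.0156
grip_force: 25.3
```

```bash
python3 -m jog '[[[0,0,0],[0,0,0]],[[0,0,0],[0,0,0]],[[0,0,0],[0,0,0]],[[0,0,0],[0,0,0]],[[0,0,0],[0,0,0]]]' 0.6
python3 -m jog '[[[0,0,-0.02],[0,0,0]],[[0,0,-0.04],[0,0,0]],[[0,0,-0.06],[0,0,0]],[[0,0,-0.08],[0,0,0]],[[0,0,-0.08],[0,0,0]]]'
python3 plan.py '[[0.67,0.0,0.30,-90],[0.6825,0.2065,0.15,-96.7],[0.6825,0.2065,0.025,-96.7]]'
python3 - <<'E'
from station import optics
from h import *
import pickle
d={n:optics.get_image(n) for n in("top","scene")};pickle.dump(d,open("im2.pkl","wb"))
s=d["scene"]
for th in (1.3,1.5,1.65,1.75):
    x=.16*np.cos(th); p=np.array([.633-x*.986,-.2224-x*.167,.1+.16*np.sin(th)]); print(th,proj(s,p))
cv2.imwrite("pics/up2.png",crop(s["image"],150,290,70,200,4)[0])
E
```

```text
t: 6.4
tool_pos: [0.6416, -0.2218, 0.2467]
tool_rot: [3.13, 0.263, -0.0]
contact_force: [-0.3, 0.3, 0.1]
opening: 0.0511
grip_force: 0.0
t: 6.9
tool_pos: [0.6429, -0.2222, 0.3311]
tool_rot: [3.127, 0.263, 0.009]
contact_force: [-0.3, 0.3, 0.5]
opening: 0.0512
grip_force: 0.0
6.9 [ 0.6429 -0.2222  0.3311] [-0.44  0.14  1.36 -0.    1.64  0.96]
shift [ 0.0637 -0.2147  0.0306] turn [ 0.004 -0.006  0.168]
shift [ 0.0125 -0.2065  0.15  ] turn [0.    0.    0.117]
shift [0.    0.    0.125] turn [0. 0. 0.]
1.3 [[213.00398052 111.80600788]]
1.5 [[204.34638257 112.93619988]]
1.65 [[197.67221991 115.09654674]]
1.75 [[193.2347625  117.14877001]]
```

View pics/up2.png

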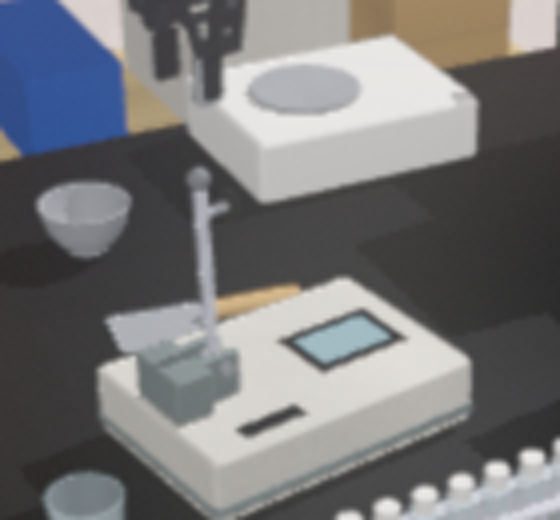

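The arm is up: the ball at scene (199.5,114.5) corresponds to about 1.61 rad, and the window is clear. Next I'm cross-checking the window and fin in the second view.

```bash
python3 - <<'E'
from h import *
import pickle
d0=pickle.load(open("im0.pkl","rb"));d2=pickle.load(open("im2.pkl","rb"));s=d2["scene"];t=d2["top"]
im,k,off=crop(s["image"],215,255,142,168)
for lo in (1.1,1.15):
  m=((im[...,0].astype(float)>lo*im[...,2])&(im.min(2)>60)).astype(np.uint8)*255
  print("glass scene",rect(ray(s,blob(m,(235,154),k,off),.07)))
im,k,off=crop(t["image"],300,345,185,232)
m=((im[...,0].astype(float)>1.1*im[...,2])&(im.min(2)>60)).astype(np.uint8)*255
try: print("glass top",rect(ray(t,blob(m,(321,210),k,off),.07)))
except Exception as e: print(e)
# expected fin top corners and plate top corners, in the scene crop's pixels
a=np.radians(-6.7);X=np.array([np.cos(a),np.sin(a),0]);Y=np.array([-X[1],X[0],0]);c=np.array([.6835,.2067,0])
f=[c+i*.017*X+j*.005*Y+[0,0,.048] for i in(-1,1) for j in(-1,1)]
p=[c+i*.035*X+j*.022*Y+[0,0,.012] for i in(-1,1) for j in(-1,1)]
print("scene",((proj(d0["scene"],f+p)+.5-[220,225])*6).round())
print("top",((proj(d0["top"],f+p)+.5-[165,150])*6).round())
E
```

```text
glass scene (array([ 0.50773166, -0.24587585]), (79.03516387939453, 53.6451530456543), 9.145330429077148)
glass scene (array([ 0.50760696, -0.24587772]), (76.40667724609375, 51.00590896606445), 9.229199409484863)
max() iterable argument is empty
scene [[237. 184.]
 [246. 199.]
 [164. 204.]
 [173. 219.]
 [257. 208.]
 [296. 274.]
 [112. 248.]
 [148. 316.]]
top [[148. 139.]
 [131. 138.]
 [153.  82.]
 [136.  81.]
 [182. 185.]
 [108. 181.]
 [191.  71.]
 [118.  68.]]
```

```bash
python3 -m jog '[[[0.012,-0.043,0],[0,0,0.035]],[[0.024,-0.086,0],[0,0,0.07]],[[0.036,-0.129,0.01],[0,0,0.105]],[[0.048,-0.172,0.02],[0,0,0.14]],[[0.06,-0.212,0.03],[0,0,0.168]]]'
```

```text
t: 7.5
tool_pos: [0.6646, -0.0005, 0.2942]
tool_rot: [-3.141, 0.002, 0.005]
contact_force: [0.2, 0.3, 0.1]
opening: 0.0513
grip_force: 0.0
```

```bash
python3 plan.py '[[0.685,0.206,0.15,-96.7],[0.685,0.206,0.02,-96.7]]'
```

```text
7.5 [ 6.646e-01 -5.000e-04  2.942e-01] [-0.11  0.12  1.44  0.    1.59  1.46]
shift [ 0.0206 -0.2065  0.1442] turn [-0.     0.003  0.116]
shift [0.   0.   0.13] turn [0. 0. 0.]
```

```bash
python3 -m jog '[[[0.005,-0.045,0],[0,0,0.025]],[[0.01,-0.09,0.01],[0,0,0.05]],[[0.015,-0.135,0.03],[0,0,0.075]],[[0.018,-0.175,0.05],[0,0,0.1]],[[0.021,-0.205,0.08],[0,0,0.116]]]'
python3 -m jog '[[[0,0,0.025],[0,0,0]],[[0,0,0.045],[0,0,0]],[[0,0,0.06],[0,0,0]],[[0,0,0.06],[0,0,0]]]'
python3 plan.py '[[0.685,0.206,0.07,-96.7],[0.685,0.206,0.02,-96.7]]'
```

```text
t: 8.0
tool_pos: [0.6862, 0.2052, 0.2156]
tool_rot: [-3.136, 0.181, -0.001]
contact_force: [0.0, 0.2, -0.5]
opening: 0.0511
grip_force: 0.0
t: 8.4
tool_pos: [0.6841, 0.2019, 0.1519]
tool_rot: [3.134, -0.183, -0.012]
contact_force: [-0.4, -0.3, -1.0]
opening: 0.0513
grip_force: 0.0
8.4 [0.6841 0.2019 0.1519] [ 0.18  0.31  1.45 -0.    1.38  1.87]
shift [ 0.0011 -0.0043  0.0819] turn [0.002 0.007 0.001]
shift [0.   0.   0.05] turn [0. 0. 0.]
```

```bash
python3 -m jog '[[[0.001,-0.004,0.02],[0,0,0]],[[0.001,-0.004,0.04],[0,0,0]],[[0.001,-0.004,0.06],[0,0,0]],[[0.001,-0.004,0.075],[0,0,0]],[[0.001,-0.004,0.075],[0,0,0]]]'
python3 - <<'E'
from station import optics
from h import *
s=optics.get_image("scene");cv2.imwrite("pics/tile3.png",crop(s["image"],210,330,190,290,6)[0])
E
python3 plan.py '[[0.685,0.206,0.02,-96.7]]'
```

```text
t: 8.9
tool_pos: [0.6864, 0.2059, 0.0787]
tool_rot: [3.135, -0.183, -0.007]
contact_force: [-0.2, 0.1, -0.1]
opening: 0.0513
grip_force: 0.0
8.95 [0.6874 0.2061 0.0806] [0.19 0.39 1.49 0.   1.27 1.87]
shift [-0.0022  0.0003  0.0606] turn [0.001 0.002 0.   ]
```

View pics/tile3.png

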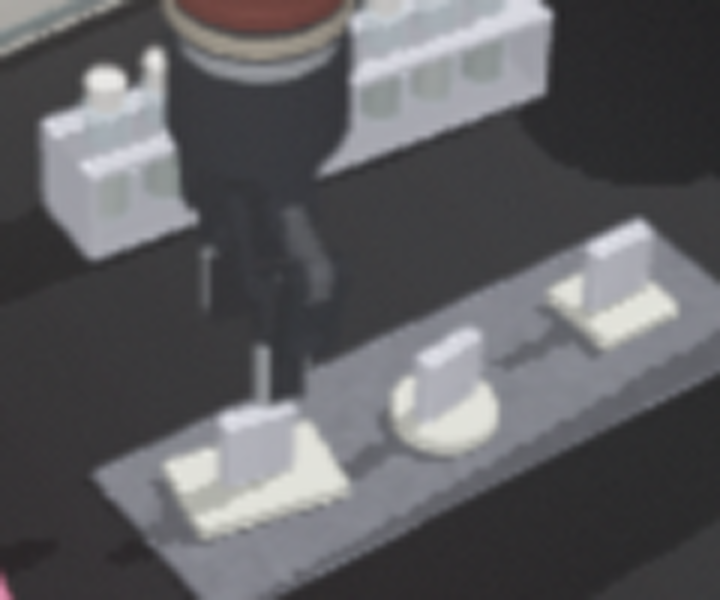

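The fingers hang level with the fin of the white oblong tile (fin at crop (258,440)), one on each side. I'm lowering and gripping.

```bash
python3 -m jog '[[[-0.002,0,0.015],[0,0,0]],[[-0.002,0,0.03],[0,0,0]],[[-0.002,0,0.045],[0,0,0]],[[-0.002,0,0.06],[0,0,0]],[[-0.002,0,0.06],[0,0,0]]]'
python3 -m jog '[[[-0.002,0,0],[0,0,0]],[[-0.002,0,0],[0,0,0]],[[-0.002,0,0],[0,0,0]],[[-0.002,0,0],[0,0,0]],[[-0.002,0,0],[0,0,0]]]' 0 40
python3 -m jog '[[[0,0,0],[0,0,0]],[[0,0,0],[0,0,0]]]'
```

```text
t: 9.45
tool_pos: [0.6834, 0.2061, 0.0176]
tool_rot: [3.135, -0.182, -0.01]
contact_force: [0.2, -0.9, -0.7]
opening: 0.0511
grip_force: 0.0
t: 9.95
tool_pos: [0.6847, 0.207, 0.0231]
tool_rot: [-3.136, 0.182, -0.003]
contact_force: [-0.1, 0.4, 3.5]
opening: 0.0094
grip_force: 42.2
t: 10.15
tool_pos: [0.6847, 0.207, 0.0231]
tool_rot: [-3.136, 0.182, -0.003]
contact_force: [-0.8, 0.1, 5.0]
opening: 0.0091
grip_force: 42.5
```

```bash
python3 -m jog '[[[0,0,-0.01],[0,0,0]],[[0,0,-0.03],[0,0,0]],[[0,0,-0.06],[0,0,0]],[[0,0,-0.09],[0,0,0]],[[0,0,-0.12],[0,0,0]]]'
python3 -m jog '[[[0,0,-0.03],[0,0,0]],[[0,0,-0.06],[0,0,0]],[[0,0,-0.08],[0,0,0]],[[0,0,-0.08],[0,0,0]],[[0,0,-0.08],[0,0,0]]]'
python3 - <<'E'
from station import optics,ctrl
from h import *
import pickle
s=optics.get_image("scene");pickle.dump(s,open("im4.pkl","wb"));print(ctrl.get_obs()["tool_pos"],ctrl.get_obs()["tool_rot"])
print(proj(s,ctrl.get_obs()["tool_pos"]))
cv2.imwrite("pics/lift4.png",crop(s["image"],200,310,150,270,5)[0])
E
```

```text
t: 10.65
tool_pos: [0.6839, 0.2067, 0.1442]
tool_rot: [-3.136, 0.182, -0.001]
contact_force: [-0.6, -0.5, -0.4]
opening: 0.0089
grip_force: 41.6
t: 11.15
tool_pos: [0.684, 0.2068, 0.2225]
tool_rot: [-3.136, 0.183, -0.001]
contact_force: [0.6, -1.0, -2.5]
opening: 0.0092
grip_force: 41.6
[0.68326965 0.20666863 0.22073349] [ 3.13580737e+00 -1.82431445e-01 -2.79326452e-03]
[[254.78554759 205.3804972 ]]
```

View pics/lift4.png

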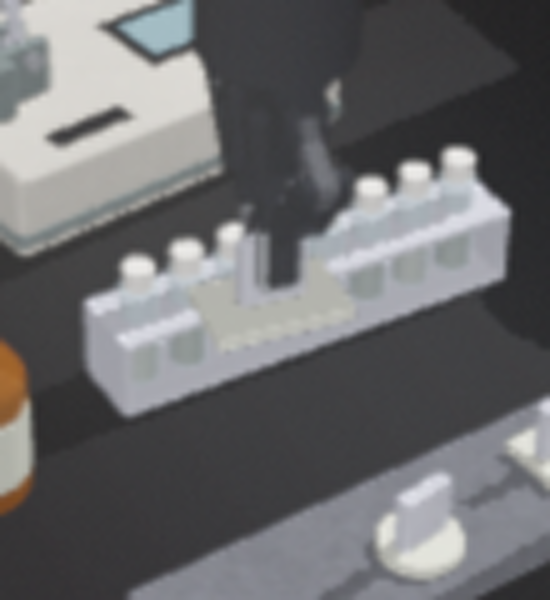

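```bash
python3 - <<'E'
from h import *
import pickle
s=pickle.load(open("im4.pkl","rb"))
im,k,off=crop(s["image"],232,275,198,224)
b,g,r=[im[...,i].astype(float) for i in range(3)]
m=((r>1.03*b)&(g>120)).astype(np.uint8)*255
m=cv2.morphologyEx(m,cv2.MORPH_OPEN,np.ones((7,7)))
c=blob(m,(246,214),k,off); print(cv2.contourArea(c.astype(np.float32)),c.min(0),c.max(0))
tp=np.array([.6837,.2067,.2215]);y=np.radians(-96.7);Y=np.array([np.cos(y),np.sin(y)]);X=np.array([-Y[1],Y[0]])
X=np.array([np.cos(y+np.pi/2),np.sin(y+np.pi/2)])
for z in(.2065,.2105):
    P=ray(s,c,z);ce,sz,a=rect(P);d=ce-tp[:2];print(z,ce,sz,a,"along X,Y",d@X,d@Y)
    e=ray(s,np.array([[190,293],[355,300],[222,338]])/5+[199.5,149.5],z);mid=(e[0]+e[1])[:2]/2-tp[:2];print(e.round(4),mid@X,mid@Y)
E
```

```text
190.84375 [238.1875 202.0625] [269.4375 218.8125]
0.2065 [0.68564056 0.20511258] (69.38652801513672, 47.47340774536133) -5.829719543457031 along X,Y 0.002112516711258385 0.001350172574152107
[[0.7163 0.1806 0.2065]
 [0.6485 0.2223 0.2065]
 [0.7186 0.2183 0.2065]] -0.0007168456436909886 0.005342125913169933
0.2105 [0.6881416  0.20956392] (68.98417663574219, 47.19812774658203) -5.8296966552734375 along X,Y 0.004077132760234955 -0.0033625652885766774
[[0.7186 0.1852 0.2105]
 [0.6512 0.2267 0.2105]
 [0.721  0.2227 0.2105]] 0.0012641341159719164 0.0006062600347343783
```

The tile is held level by its fin (scene (254,209)), with its centre about 2 mm ahead of the tool along x. I'm carrying it over the rack.

```bash
python3 plan.py '[[0.60,0.10,0.22,-92],[0.53,0.0,0.22,-88],[0.5045,-0.125,0.22,-84],[0.5045,-0.2453,0.22,-80.4],[0.5045,-0.2453,0.098,-80.4]]'
```

```text
11.2 [0.6833 0.2067 0.2207] [ 0.19  0.26  1.4  -0.    1.48  1.88]
shift [-0.0703  0.1156  0.0009] turn [ 0.001  0.002 -0.081]
shift [-0.0665  0.1024  0.    ] turn [ 0.    0.   -0.07]
shift [-0.0298  0.124   0.    ] turn [ 0.    0.   -0.07]
shift [-0.0126  0.1196  0.    ] turn [ 0.     0.    -0.063]
shift [0.    0.    0.122] turn [0. 0. 0.]
```

```bash
python3 -m jog '[[[-0.008,0.013,0],[0,0,-0.01]],[[-0.022,0.037,0],[0,0,-0.03]],[[-0.038,0.062,0],[0,0,-0.05]],[[-0.054,0.088,0],[0,0,-0.065]],[[-0.07,0.115,0],[0,0,-0.08]]]'
python3 -m jog '[[[-0.016,0.024,0],[0,0,-0.015]],[[-0.03,0.046,0],[0,0,-0.03]],[[-0.043,0.066,0],[0,0,-0.045]],[[-0.055,0.085,0],[0,0,-0.06]],[[-0.066,0.102,0],[0,0,-0.07]]]'
python3 -m jog '[[[-0.006,0.02,0],[0,0,-0.01]],[[-0.012,0.042,0],[0,0,-0.025]],[[-0.018,0.068,0],[0,0,-0.04]],[[-0.024,0.096,0],[0,0,-0.055]],[[-0.03,0.124,0],[0,0,-0.07]]]'
python3 plan.py '[[0.5045,-0.2453,0.22,-80.4]]'
```

```text
t: 11.7
tool_pos: [0.599, 0.0999, 0.2191]
tool_rot: [3.141, -0.055, -0.007]
contact_force: [-0.1, -0.8, -0.4]
opening: 0.0095
grip_force: 41.6
t: 12.2
tool_pos: [0.5296, 0.0005, 0.2194]
tool_rot: [-3.141, -0.053, 0.006]
contact_force: [0.4, 0.2, -0.6]
opening: 0.0093
grip_force: 41.6
t: 12.7
tool_pos: [0.5042, -0.1243, 0.2195]
tool_rot: [-3.136, -0.164, 0.006]
contact_force: [-0.1, 0.1, -0.8]
opening: 0.009
grip_force: 41.6
12.7 [ 0.5042 -0.1243  0.2195] [-0.39 -0.19  1.87 -0.    1.47  1.08]
shift [-0.0124  0.1204 -0.0007] turn [-0.002  0.003 -0.063]
```

```bash
python3 -m jog '[[[-0.003,0.03,0],[0,0,-0.015]],[[-0.006,0.06,0],[0,0,-0.03]],[[-0.009,0.085,0],[0,0,-0.045]],[[-0.011,0.105,0],[0,0,-0.06]],[[-0.0125,0.12,0],[0,0,-0.063]]]'
python3 -m jog '[[[0,0,0.02],[0,0,0]],[[0,0,0.05],[0,0,0]],[[0,0,0.08],[0,0,0]],[[0,0,0.1],[0,0,0]],[[0,0,0.1],[0,0,0]]]'
python3 -m jog '[[[0,0,0],[0,0,0]],[[0,0,0],[0,0,0]]]'
python3 plan.py '[[0.5045,-0.2453,0.099,-80.4]]'
python3 - <<'E'
from station import optics,ctrl
from h import *
import pickle
s=optics.get_image("scene");pickle.dump(s,open("im5.pkl","wb"))
cv2.imwrite("pics/hov5.png",crop(s["image"],195,270,120,185,8)[0])
E
```

```text
t: 13.2
tool_pos: [0.5045, -0.2451, 0.2195]
tool_rot: [-3.128, -0.26, 0.005]
contact_force: [-0.7, 0.4, -0.1]
opening: 0.0091
grip_force: 41.6
t: 13.7
tool_pos: [0.5026, -0.2423, 0.1166]
tool_rot: [-3.124, -0.261, 0.012]
contact_force: [-0.0, 0.6, -1.8]
opening: 0.0093
grip_force: 41.6
t: 13.9
tool_pos: [0.5065, -0.2449, 0.1234]
tool_rot: [3.129, 0.262, 0.003]
contact_force: [0.7, 0.0, 0.2]
opening: 0.0091
grip_force: 41.6
13.9 [ 0.5065 -0.2449  0.1234] [-0.58 -0.01  1.86  0.    1.29  0.82]
shift [-0.0021  0.0001  0.0244] turn [ 0.002 -0.002 -0.001]
```

View pics/hov5.png

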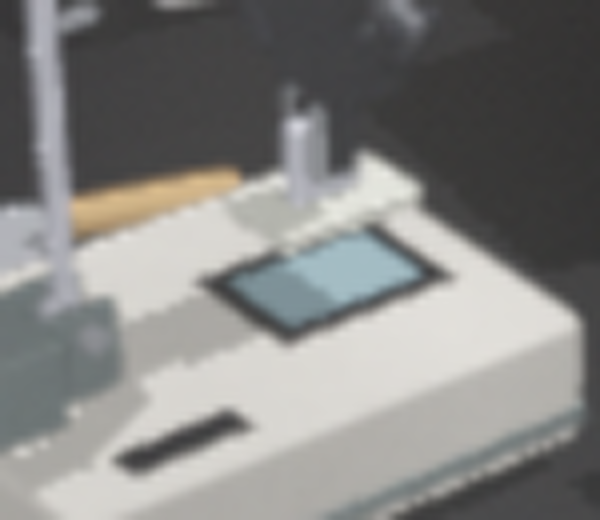

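```bash
python3 - <<'E'
from h import *
import pickle
s=pickle.load(open("im5.pkl","rb"))
X=np.array([.986,.167]);Y=np.array([-.167,.986])
pc=np.array([[362,152],[422,188],[280,242],[230,203]])/8+[194.5,119.5]
w=np.array([.5077,-.2459]) # glass centre in this same camera
for z in (.1085,.1125):
    e=ray(s,pc,z)[:,:2]; c=(e[0]+e[2])/2
    print(z,"sides",np.linalg.norm(e[1]-e[2]),np.linalg.norm(e[0]-e[1]),"centre",c,(c-w)@X,(c-w)@Y,"diag2",((e[1]+e[3])/2-w)@X,((e[1]+e[3])/2-w)@Y)
    v=e[1]-e[2];print("yaw",np.degrees(np.arctan2(-v[1],-v[0])))
E
python3 plan.py '[[0.5045,-0.2453,0.099,-80.4]]'
```

```text
0.1085 sides 0.07397876170098595 0.03984690968275333 centre [ 0.50773285 -0.24876121] -0.0004454330437652994 -0.0028266372625270373 diag2 -0.0023029848305953595 -0.002105302047338068
yaw 9.670993870825539
0.1125 sides 0.07360313867770811 0.0396445892283528 centre [ 0.51082604 -0.2425591 ] 0.003640206535437113 0.0027720802073562035 diag2 0.0017920863638709538 0.003489752883350079
yaw 9.670993870825528
13.95 [ 0.5067 -0.245   0.1238] [-0.58 -0.01  1.86  0.    1.29  0.82]
shift [-0.0022 -0.0001  0.0248] turn [ 0.002 -0.002 -0.001]
```

```bash
python3 -m jog '[[[-0.001,0,0.004],[0,0,0]],[[-0.001,0,0.008],[0,0,0]],[[-0.001,0,0.012],[0,0,0]],[[-0.001,0,0.015],[0,0,0]],[[-0.001,0,0.017],[0,0,0]]]'
python3 -m jog '[[[0,0,0],[0,0,0]],[[0,0,0],[0,0,0]],[[0,0,0],[0,0,0]],[[0,0,0],[0,0,0]],[[0,0,0],[0,0,0]]]'
python3 plan.py '[[0.505,-0.2453,0.0995,-80.4]]'
```

```text
t: 14.45
tool_pos: [0.5044, -0.2444, 0.1043]
tool_rot: [-3.13, -0.262, 0.001]
contact_force: [1.3, 0.6, -1.0]
opening: 0.0092
grip_force: 41.6
t: 14.95
tool_pos: [0.5048, -0.2447, 0.1051]
tool_rot: [3.131, 0.262, 0.0]
contact_force: [-1.1, -0.2, 0.1]
opening: 0.0092
grip_force: 41.6
14.95 [ 0.5048 -0.2447  0.1051] [-0.58  0.01  1.87 -0.    1.26  0.82]
shift [0.0001 0.0007 0.0056] turn [ 0.    -0.    -0.001]
```

```bash
python3 -m jog '[[[0,0,0.001],[0,0,0]],[[0,0.0005,0.002],[0,0,0]],[[0,0.0005,0.003],[0,0,0]],[[0,0.0005,0.004],[0,0,0]],[[0,0.0005,0.005],[0,0,0]]]'
python3 -m jog '[[[0,0,0],[0,0,0]],[[0,0,0],[0,0,0]],[[0,0,0],[0,0,0]],[[0,0,0],[0,0,0]],[[0,0,0],[0,0,0]]]'
python3 - <<'E'
from station import optics,ctrl
from h import *
import pickle
s=optics.get_image("scene");pickle.dump(s,open("im6.pkl","wb"))
o=ctrl.get_obs();print(o["t"],o["tool_pos"],o["dq"].round(3),o["contact_force"])
a=crop(s["image"],210,265,125,172,10)[0]
cv2.imwrite("pics/hov6.png",a)
X=np.array([.986,.167,0]);Y=np.array([-.167,.986,0]);w=np.array([.5077,-.2459,.0])
for z in (.08,.088): print(z,((proj(s,[w+i*.035*X+j*.022*Y+[0,0,z] for i,j in((-1,-1),(-1,1),(1,1),(1,-1))])+.5-[210,125])*10).round().tolist())
E
```

```text
t: 15.45
tool_pos: [0.5047, -0.2451, 0.0998]
tool_rot: [-3.131, -0.262, 0.0]
contact_force: [0.1, 0.1, 0.0]
opening: 0.0094
grip_force: 41.6
t: 15.95
tool_pos: [0.5048, -0.2451, 0.1]
tool_rot: [3.131, 0.262, 0.0]
contact_force: [0.0, -0.4, -0.7]
opening: 0.0092
grip_force: 41.6
16.0 [ 0.50479864 -0.24511535  0.09995142] [ 0.002 -0.    -0.    -0.    -0.001  0.001] [-0.18461513  0.16891482 -1.08616747]
0.08 [[300.0, 214.0], [378.0, 267.0], [212.0, 332.0], [135.0, 277.0]]
0.088 [[300.0, 194.0], [378.0, 246.0], [211.0, 311.0], [135.0, 257.0]]
```

View pics/hov6.png

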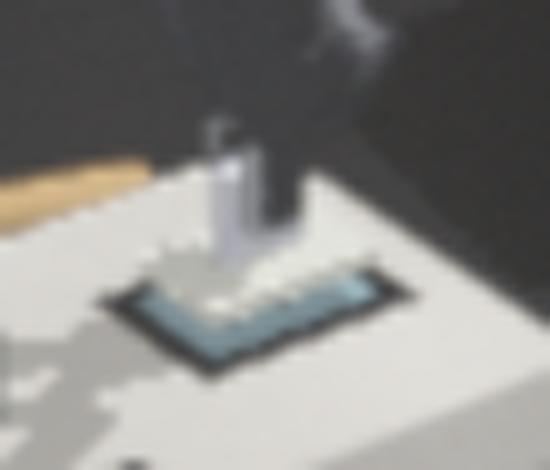

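The tile sits over the window. Its near lower edge runs from (215,322) to (378,262) in the crop, where (212,332) to (378,267) is expected for perfectly centred at 10 mm. That puts it about 11–13 mm above the glass, within 3 mm of centre, in line and still. I'm handing in.

```bash
python3 -c "
from station import job
print(job.finish_job())"
```

```text
the job is handed in; nothing more can be done
None
```

I handed the job in at 16 s: the hold-down arm is up at about 1.6 rad, and the oblong tile is gripped level over the window, about 11–13 mm above the glass, within roughly 3 mm of centre and in line with the meter; the verdict wasn't shown to me.

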